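Retire a modem bank: pull the dead modules, clip on both dust covers

ROBOT

A 6-joint arm with a two-finger parallel gripper is mounted at the origin on the work surface. World frame = base frame: x ahead of the robot, y to its left, z up, the work surface at z = 0. Lengths are in m, angles in rad, forces in N, time in s.
With the tool pointing down it reaches from about 0.35 to 0.8 m from the base axis. Payload 7.3 kg.
Tool frame: the origin (TCP) lies between the finger pads; the fingertips stand 25 mm ahead of it and the grasp point (between the pads) lies 6 mm ahead of it (r.tip_extent is the distance from the TCP to the fingertips, in m); z points along the fingers, y is the direction in which the jaws open and shut (so a half turn about z gives the same grasp; the last joint's range is limited). The gripper opens to 85 mm and grips with 20 to 120 N. Pads are 22 mm wide; open, the fingers measure 114 mm over their backs; the gripper's body (76 mm by 85 mm) begins 54 mm behind the grasp point. The pads swing forward as they close: fully open they stand 13 mm farther back than shut.
Start: joints at [1.164, 0.342, 1.524, -0, 1.275, -0.146], TCP at [0.135, 0.507, 0.256] pointing down, gripper open.
Joint ranges: [-2.53, 2.53], [-0.77, 2.02], [0.04, 2.7], [-1, 4.14], [0.28, 2.66], [-3.11, 3.11]. Speed limits (rad/s): [2.57, 2.57, 3.14, 3.14, 3.14, 3.14].

INTERFACE

Orientations are given as a unit quaternion [x, y, z, w].
In Python, from workcell import r, command_gripper, optics gives the robot as it stands. The module is installed in compiled form; this text tells all that it offers. Calls block until the motion is done:
- r.reach(position, orientation): joint-space move of the TCP to a pose.
- r.move_straight(position, orientation=None, speed=0.15, max_force=None): straight line of the TCP; orientation=None keeps the orientation; speed is the mean speed in m/s. With max_force (N) it stops when the force on the tool has changed by that much, and returns True; else False.
- r.movej(angles): joint-space move.
- command_gripper(opening, force=None): finger opening in m; force is the grip in N (None keeps the last); returns when the fingers have stopped.
- r.hold(seconds).
- r.solve_ik(position, orientation): joint angles nearest the present ones, or None.
- r.read_state(): the state.
- optics.get_image(name): name is "scene" or "side" or "wrist"; returns (picture, depth): 420x560x3 uint8, red, green, blue; 420x560 float32, m along the optical axis (not along the pixel's ray), 0 where there is no reading.
- optics.camera_model(name): a dict with "K" (3x3 intrinsics, pixels), "R" (3x3) and "t" (3): a world point X has camera coordinates R X + t; the wrist camera has in their place "tool_from_camera" (4x4, takes a point from camera to tool coordinates, whose origin is the TCP and whose axes are the flange's). Camera axes: x right, y down, z forward; pixel columns grow to the right and rows downward; lengths in m; the calibration is good to about 2 mm. A picture is of the moment at which its call begins: read the wrist's pose just before it. camera_model takes no time and is no camera call.
A pose or a line that the arm cannot do raises r.PlanningError and nothing moves.
- r.finish_job(): hands the job in, once; it reports no verdict.
The state is a dict: "time_s": time; "joint_positions": joint angles; "dq": joint speeds; "tau": joint torques, N m; "eef_pos": TCP position; "eef_rot": TCP orientation; "contact_force": force on the tool from outside, world axes, zero at the start; "torque": the same for the moment, N m; "grip_width": finger opening in m.
Only numpy, scipy, OpenCV 4.12 (cv2) and the standard library are available. Lean on these libraries where they do the work, as an engineer would, in place of code of your own. Each camera call takes 0.05 s, during which the arm holds its last target. There are 200 camera calls.

TASK

Pull every red-handled dead module up out of its sprung socket in the modem bank and put them all in the blue returns bin. Once they are all in the bin, press one yellow dust cover straight down over each of the two socket rows until the white snap hooks at both ends have clicked over it and it lies flush on the bank. Do not knock over or shove away the jars, mug, tape roll or notebook.

Things in the scene. Friction and masses are not known exactly. Their poses are not given: they have to be found in the camera images.
- bank: Dark metal modem bank, fixed, 170 (x) x 230 (y) x 60 mm high; origin at the centre of its underside, z up. In its flat top: two rows of three sockets (slots 39 (x) x 14 (y) mm), row 0 at x = -42, row 1 at x = +42 mm, sockets at y = -44, 0, +44 mm. Some are empty. Its side of the table, place and yaw vary.
- seat0 (a point): Point on the bank's flat top at the centre of socket row 0 (bank frame -42, 0, +60 mm), axes as the bank's. A cover that is home on this row has its origin here and its long y axis along the bank's y (either way round). With the modules out, nothing stands up here between the hooks.
- seat1 (a point): Point on the bank's flat top at the centre of socket row 1 (bank frame +42, 0, +60 mm), axes as the bank's. A cover that is home on this row has its origin here and its long y axis along the bank's y (either way round). With the modules out, nothing stands up here between the hooks.
- hook0_left (a joint): White cantilever snap hook, 14 mm wide (x), at the +y end of row 0 (bank y = +75 mm), 26 mm tall above the bank's top. Its ramped head leans to the sockets; its lip is 9 mm above the top and reaches in to +67.5 mm. Value in rad: 0 at rest, grows as it is bent outward (about 0.1 to let a cover by), springs back to 0. A cover needs 12 to 22 N in all to pass both hooks.
- hook0_right (a joint): White cantilever snap hook, 14 mm wide (x), at the -y end of row 0 (bank y = -75 mm), 26 mm tall above the bank's top. Its ramped head leans to the sockets; its lip is 9 mm above the top and reaches in to -67.5 mm. Value in rad: 0 at rest, grows as it is bent outward (about 0.1 to let a cover by), springs back to 0. A cover needs 12 to 22 N in all to pass both hooks.
- hook1_left (a joint): White cantilever snap hook, 14 mm wide (x), at the +y end of row 1 (bank y = +75 mm), 26 mm tall above the bank's top. Its ramped head leans to the sockets; its lip is 9 mm above the top and reaches in to +67.5 mm. Value in rad: 0 at rest, grows as it is bent outward (about 0.1 to let a cover by), springs back to 0. A cover needs 12 to 22 N in all to pass both hooks.
- hook1_right (a joint): White cantilever snap hook, 14 mm wide (x), at the -y end of row 1 (bank y = -75 mm), 26 mm tall above the bank's top. Its ramped head leans to the sockets; its lip is 9 mm above the top and reaches in to -67.5 mm. Value in rad: 0 at rest, grows as it is bent outward (about 0.1 to let a cover by), springs back to 0. A cover needs 12 to 22 N in all to pass both hooks.
- module0: Dead modem module, 120 g, plugged upright in a socket; None if absent. Origin: middle of the black body's underside (on the bank's top when plugged), z to the handle. Body 50 (x) x 18 (y) x 50 mm; red handle 30 (x) x 14 (y) mm at z = 50 to 80; plug tongue 36 (x) x 11 (y) mm down to z = -28. The detent lets go at 10 to 20 N straight up within 10 mm; free after 30 mm.
- module1: Dead modem module, 120 g, plugged upright in a socket; None if absent. Origin: middle of the black body's underside (on the bank's top when plugged), z to the handle. Body 50 (x) x 18 (y) x 50 mm; red handle 30 (x) x 14 (y) mm at z = 50 to 80; plug tongue 36 (x) x 11 (y) mm down to z = -28. The detent lets go at 10 to 20 N straight up within 10 mm; free after 30 mm.
- module2: Dead modem module, 120 g, plugged upright in a socket; None if absent. Origin: middle of the black body's underside (on the bank's top when plugged), z to the handle. Body 50 (x) x 18 (y) x 50 mm; red handle 30 (x) x 14 (y) mm at z = 50 to 80; plug tongue 36 (x) x 11 (y) mm down to z = -28. The detent lets go at 10 to 20 N straight up within 10 mm; free after 30 mm.
- module3: Dead modem module, 120 g, plugged upright in a socket; None if absent. Origin: middle of the black body's underside (on the bank's top when plugged), z to the handle. Body 50 (x) x 18 (y) x 50 mm; red handle 30 (x) x 14 (y) mm at z = 50 to 80; plug tongue 36 (x) x 11 (y) mm down to z = -28. The detent lets go at 10 to 20 N straight up within 10 mm; free after 30 mm.
- module4: Dead modem module, 120 g, plugged upright in a socket; None if absent. Origin: middle of the black body's underside (on the bank's top when plugged), z to the handle. Body 50 (x) x 18 (y) x 50 mm; red handle 30 (x) x 14 (y) mm at z = 50 to 80; plug tongue 36 (x) x 11 (y) mm down to z = -28. The detent lets go at 10 to 20 N straight up within 10 mm; free after 30 mm.
- module5: Dead modem module, 120 g, plugged upright in a socket; None if absent. Origin: middle of the black body's underside (on the bank's top when plugged), z to the handle. Body 50 (x) x 18 (y) x 50 mm; red handle 30 (x) x 14 (y) mm at z = 50 to 80; plug tongue 36 (x) x 11 (y) mm down to z = -28. The detent lets go at 10 to 20 N straight up within 10 mm; free after 30 mm.
- cover_a: Yellow dust cover, 150 g, flat on the table; two alike, either fits either row, either way round. Plate 60 (x) x 170 (y) x 8 mm; origin at the centre of its underside, z up. Each short end has an open notch 20 mm wide (x = -10 to +10) and 14 mm deep (floor at y = +-71 mm) that goes round a hook. A grip rib 14 (x) x 80 (y) mm stands on the plate along y, z = 8 to 40 mm.
- cover_b: Yellow dust cover, 150 g, flat on the table; two alike, either fits either row, either way round. Plate 60 (x) x 170 (y) x 8 mm; origin at the centre of its underside, z up. Each short end has an open notch 20 mm wide (x = -10 to +10) and 14 mm deep (floor at y = +-71 mm) that goes round a hook. A grip rib 14 (x) x 80 (y) mm stands on the plate along y, z = 8 to 40 mm.
- bin: Blue open returns bin, fixed, outside 200 (x) x 220 (y) x 60 mm high, walls and floor about 4 mm; origin at the centre of its underside, z up. Modules may lie, lean or stand in it anyhow.
- jar_a: White jar, 76 mm across, 105 mm tall, bystander; origin at the centre of its foot.
- jar_b: White jar, 72 mm across, 100 mm tall, bystander; origin at the centre of its foot.
- jar_c: Black jar, 60 mm across, 90 mm tall, bystander; origin at the centre of its foot.
- mug: Brown mug, 86 mm across, 100 mm tall, bystander; origin at the centre of its foot.
- tape: Roll of tape lying flat, 100 mm across, 45 mm tall, bystander; origin at the centre of its underside.
- notebook: Blue notebook, 160 x 110 x 15 mm, bystander; origin at the centre of its underside.

How it is judged:
On the way, in this order (a step that is already met when the one before it is completed fails the run):
1. every dead module present lies in the bin (x of module0 in the frame of bin between -0.095 and 0.095 m and y of module0 in the frame of bin between -0.105 and 0.105 m and z of each of module0, module1, module2, module3, module4, module5 in the frame of bin below 0.09 m and x of module1 in the frame of bin between -0.095 and 0.095 m and y of module1 in the frame of bin between -0.105 and 0.105 m and x of module2 in the frame of bin between -0.095 and 0.095 m and y of module2 in the frame of bin between -0.105 and 0.105 m and x of module3 in the frame of bin between -0.095 and 0.095 m and y of module3 in the frame of bin between -0.105 and 0.105 m and x of module4 in the frame of bin between -0.095 and 0.095 m and y of module4 in the frame of bin between -0.105 and 0.105 m and x of module5 in the frame of bin between -0.095 and 0.095 m and y of module5 in the frame of bin between -0.105 and 0.105 m), for 0.2 s.
2. both covers are home under their hooks, one on each row (((horizontal distance between cover_a and seat0 below 0.005 m and angle between the y axis of each of cover_a, cover_b and the y axis of bank, either way round below 0.06 rad and angle between each of cover_a, cover_b's own z axis and vertical below 0.03 rad and z of cover_a in the frame of seat0 between -0.003 and 0.0025 m and horizontal distance between cover_b and seat1 below 0.005 m and z of cover_b in the frame of seat1 between -0.003 and 0.0025 m) or (horizontal distance between cover_a and seat1 below 0.005 m and angle between the y axis of each of cover_a, cover_b and the y axis of bank, either way round below 0.06 rad and angle between each of cover_a, cover_b's own z axis and vertical below 0.03 rad and z of cover_a in the frame of seat1 between -0.003 and 0.0025 m and horizontal distance between cover_b and seat0 below 0.005 m and z of cover_b in the frame of seat0 between -0.003 and 0.0025 m)) and value of joint each of hook0_left, hook0_right, hook1_left, hook1_right below 0.03 rad), for 0.2 s.
At the end, for the whole second after the job is handed in: Every dead module present rests in the bin (its origin inside the walls, under 90 mm up); one cover lies on each row, within 5 mm of its seat and 0.06 rad of the bank's y, within 2.5 mm of flush and 0.03 rad of level, and all four hooks have sprung back (below 0.03 rad) (all of step 1 and all of step 2 and linear speed of each of cover_a, cover_b below 0.02 m/s and linear speed of each of module0, module1, module2, module3, module4, module5 below 0.03 m/s); the robot touches nothing.
It fails at once if a jar or the mug is knocked over (angle between any of jar_a, jar_b, jar_c, mug's own z axis and vertical above 0.6 rad).
It fails at once if a bystander is shoved more than 60 mm (distance of any of jar_a, jar_b, jar_c, mug, tape, notebook from where it was at the start of the episode above 0.06 m).
Of module0, module1, module2, module3, module4, module5 only 3 to 6 are there at a start; the rules pass over those that are not, and their reading is None.
At some moment in a run one of cover_a, cover_b may be knocked a few centimetres aside while the robot is not near it.
Once in a run the grip may slacken for a moment while it holds something.
It also fails if it takes over 210 s, if anything falls off the work surface, if the arm or the gripper's body presses on something with over 40 N, if the wrist force passes 120 N, or if a joint passes its speed limit or range.

## Working session

There is one attempt and no reset: what is moved stays moved. The work goes in short steps, each a Python script; the robot and the scene stay as the last script left them, time stands still between calls to the robot, and variables do not carry over. Pictures are saved under pics/ and viewed, about 12 in all and at most 16, crops included, and the job is handed in when it is done.

```bash
mkdir -p pics
python3 - <<'E'
from workcell import r, optics
import cv2, numpy as np
for n in ("scene","side"):
    p,d=optics.get_image(n); m=optics.camera_model(n)
    cv2.imwrite(f"pics/{n}0.png",p[:,:,::-1]); np.savez(f"{n}0.npz",p=p,d=d,**{k:np.array(m[k]) for k in("K","R","t")})
    print(n,np.round(m["K"],1).tolist(),np.round(m["R"],3).tolist(),np.round(m["t"],3))
s=r.read_state(); print(s["time_s"],s["eef_pos"],s["eef_rot"],s["contact_force"],s["grip_width"],r.tip_extent)
print(optics.camera_model("wrist"))
E
```

```text
scene [[435.6, 0.0, 280.0], [0.0, 435.6, 212.8], [0.0, 0.0, 1.0]] [[-0.549, 0.835, -0.01], [0.715, 0.464, -0.523], [-0.432, -0.295, -0.853]] [ 0.334 -0.378  1.529]
side [[392.0, 0.0, 277.7], [0.0, 392.0, 210.8], [0.0, 0.0, 1.0]] [[0.87, -0.492, 0.019], [-0.36, -0.663, -0.656], [0.336, 0.564, -0.754]] [-0.508  0.259  0.96 ]
0.1 [0.13522753 0.50694588 0.25570248] [ 1.30040913e-01  9.91508391e-01 -6.60700757e-04 -1.87762273e-04] [ 0.23959444 -0.38569574  0.06939717] 0.08552993960143149 0.025
{'K': array([[322.28848654,   0.        , 283.91591312],
       [  0.        , 322.28848654, 212.49212499],
       [  0.        ,   0.        ,   1.        ]]), 'tool_from_camera': array([[-7.90832969e-04, -9.53324452e-01, -3.01946791e-01,
         7.61262120e-02],
       [ 9.99999682e-01, -7.22547561e-04, -3.37842504e-04,
         6.09044446e-04],
       [ 1.03902602e-04, -3.01946962e-01,  9.53324720e-01,
        -1.17466680e-01],
       [ 0.00000000e+00,  0.00000000e+00,  0.00000000e+00,
         1.00000000e+00]])}
```

View pics/scene0.png

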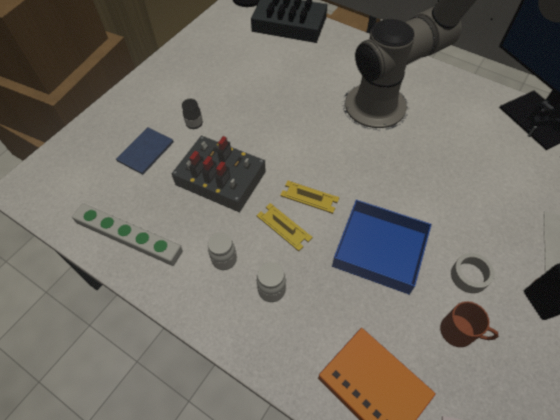

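View pics/side0.png

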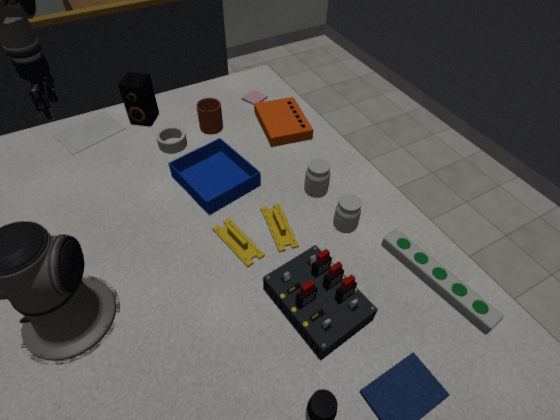

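The pictures show the bank at about (220,172) in the scene view with four red handles at (223,145), (195,158), (208,163) and (221,170). The yellow covers are at (310,195) and (285,227), and the bin is at (383,247). The jars are at (221,250) and (271,280), next to the covers.

```bash
cat > h.py <<'E'
import numpy as np, cv2
def cloud(d,K,R,t):
    v,u=np.mgrid[:d.shape[0],:d.shape[1]]
    c=np.stack([(u-K[0,2])/K[0,0]*d,(v-K[1,2])/K[1,1]*d,d],-1)
    w=(c-t)@R; w[d<=0]=np.nan   # R^T(c-t)
    return w
def rect(xy):
    (c,s,a)=cv2.minAreaRect((xy*1000).astype(np.float32)); return np.round(c,1),np.round(s,1),round(a,1)
E
python3 - <<'E'
from h import *
for n in("scene","side"):
    z=np.load(n+"0.npz"); p=z["p"]; W=cloud(z["d"],z["K"],z["R"],z["t"]); hsv=cv2.cvtColor(p,cv2.COLOR_RGB2HSV)
    H,S,V=hsv[...,0],hsv[...,1],hsv[...,2]; Z=W[...,2]; rr=np.hypot(W[...,0],W[...,1])
    def comps(m,nm,minn=15):
        k,l,st,ce=cv2.connectedComponentsWithStats(m.astype(np.uint8))
        for i in range(1,k):
            if st[i,4]>=minn:
                q=W[l==i]; q=q[~np.isnan(q[:,2])]
                if len(q)<10: continue
                print(n,nm,ce[i].round(),st[i,4],"z %.3f %.3f"%tuple(np.percentile(q[:,2],[5,95])),*rect(q[:,:2]))
    comps((H>20)&(H<35)&(S>150)&(V>100),"yellow",80)
    comps((H>20)&(H<35)&(S>150)&(V>100)&(Z>.033)&(Z<.05),"rib")
    comps((H>20)&(H<35)&(S>150)&(V>100)&(Z>-.005)&(Z<.018),"plate",60)
    comps((H>110)&(H<128)&(S>150)&(Z>.045)&(Z<.07),"binrim",100)
    comps(((H<8)|(H>172))&(S>150)&(V>60)&(Z>.10)&(Z<.16),"red",8)
    comps((V<90)&(Z>.052)&(Z<.068)&(rr>.3),"banktop",150)
    comps((Z>.07)&(Z<.13)&(S<60)&(V>110)&(rr>.3),"white",6)
    comps((Z>.078)&(Z<.125)&(rr>.3),"tall",60)
E
```

```text
scene yellow [310. 197.] 635 z 0.005 0.041 [458.4   8.4] [ 58.9 165.1] 12.2
scene yellow [284. 227.] 744 z 0.005 0.041 [587.   -0.6] [165.7  55.2] 79.6
scene rib [310. 190.] 95 z 0.037 0.043 [457.5   9.4] [15.  77.3] 8.9
scene rib [284. 220.] 125 z 0.036 0.043 [584.6  -0.6] [79.6 14.9] 79.5
scene plate [310. 198.] 533 z 0.005 0.013 [458.4   8.4] [ 58.9 165.1] 12.2
scene plate [284. 228.] 613 z 0.005 0.014 [587.   -0.6] [165.7  55.2] 79.6
scene red [222. 140.] 19 z 0.137 0.143 [ 507.7 -265.9] [22.8 10.2] 7.3
scene red [194. 155.] 26 z 0.138 0.143 [ 594.9 -301. ] [22.8 12.1] 2.1
scene red [207. 160.] 30 z 0.138 0.143 [ 587.7 -257. ] [26.7 11.8] 2.9
scene red [220. 165.] 32 z 0.137 0.142 [ 583.  -213.9] [28. 11.] 5.3
scene banktop [291.  15.] 1277 z 0.055 0.065 [-217.  -498.8] [178.3 273.5] 17.6
scene banktop [391.   8.] 183 z 0.053 0.067 [-451.3 -175.9] [ 18.4 205.6] 0.2
scene banktop [54. 40.] 425 z 0.053 0.067 [  387.7 -1146.2] [147.5 404.9] 76.1
scene banktop [480.  40.] 176 z 0.052 0.067 [-454.8  199.6] [166.2  20.1] 89.3
scene banktop [222. 170.] 2238 z 0.056 0.064 [ 546.6 -262.3]
[... 2829 characters left out ...]
.] 386 z 0.081 0.122 [ 18.1 936.2] [114.7  18.8] 0.3
side tall [139. 101.] 377 z 0.081 0.122 [404.1 669.9] [116.7  66.5] 7.3
side tall [208. 107.] 287 z 0.079 0.101 [602.2 537.7] [98.2 84.6] 62.7
side tall [318. 169.] 418 z 0.080 0.108 [764.2  75.6] [67.3 68.4] 86.8
side tall [349. 204.] 404 z 0.080 0.103 [763.9 -85.6] [63.5 61. ] 24.2
side tall [320. 264.] 249 z 0.080 0.121 [ 580.7 -202.4] [50.7 46.4] 7.5
side tall [332. 277.] 220 z 0.081 0.122 [ 588.  -259.3] [51.2 18.4] 6.2
side tall [345. 291.] 223 z 0.081 0.122 [ 592.4 -305.5] [18.  51.6] 86.1
side tall [305. 295.] 235 z 0.082 0.122 [ 504.8 -272.5] [18.5 51.7] 87.8
side tall [323. 404.] 657 z 0.087 0.092 [ 410.1 -481.9] [52.6 50.7] 54.3
```

```bash
cat >> h.py <<'E'
from workcell import r, command_gripper, optics
BANK=np.array([.5466,-.2627]); BY=np.radians(6.95)
BIN=np.array([.5002,.2651]); BINY=np.radians(11)
rot=lambda a:np.array([[np.cos(a),-np.sin(a)],[np.sin(a),np.cos(a)]])
def quat(theta):           # tool down, jaw axis at world angle theta, tool x kept toward the base
    a=theta+np.pi/2        # tool x direction
    if np.cos(a)>0: a+=np.pi
    return np.array([np.cos(a/2),np.sin(a/2),0,0])
def P(xy,z): return np.array([xy[0],xy[1],z])
def st(msg):
    s=r.read_state(); print(msg,"t=%.1f w=%.4f"%(s["time_s"],s["grip_width"]),"pos",s["eef_pos"].round(4),"F",np.round(s["contact_force"],1)); return s
def module(sx,sy,bx,by):
    xy=BANK+rot(BY)@[sx,sy]; q=quat(BY+np.pi/2)
    command_gripper(.030); r.reach(P(xy,.24),q)
    r.move_straight(P(xy,.142),q,speed=.12,max_force=15)
    st("at"); command_gripper(0,force=90); st("gripped")
    r.move_straight(P(xy,.185),q,speed=.05); st("pulled")
    r.move_straight(P(xy,.30),q,speed=.2)
    if st("lift")["grip_width"]<.008: print("LOST"); return False
    b=BIN+rot(BINY)@[bx,by]; qb=quat(BINY+np.pi/2)
    r.reach(P(b,.30),qb)
    if st("above bin")["grip_width"]<.008: print("LOST"); return False
    r.move_straight(P(b,.128),qb,speed=.15,max_force=12)
    st("in bin"); command_gripper(.030); r.move_straight(P(b,.25),qb,speed=.2); return True
E
python3 - <<'E'
from h import *
for th,p in((BY+np.pi/2,BANK),(BINY+np.pi/2,BIN)): print(r.solve_ik(P(p,.3),quat(th)))
module(-.042,0,-.045,.05)
p,d=optics.get_image("scene"); cv2.imwrite("pics/m1.png",cv2.resize(p[100:320,120:480,::-1],None,fx=2,fy=2))
E
```

```text
[-5.74327987e-01  4.69324579e-01  1.20603676e+00 -4.44089210e-16
  1.46623131e+00 -2.26642470e+00]
[ 3.51979526e-01  3.90108401e-01  1.33031750e+00 -4.44089210e-16
  1.42116676e+00 -1.41080302e+00]
at t=4.7 w=0.0301 pos [ 0.5053 -0.268   0.1427] F [-0.2  0.2  0.2]
gripped t=5.0 w=0.0125 pos [ 0.5055 -0.2682  0.1431] F [-0.4 -1.2  5.7]
pulled t=6.0 w=0.0123 pos [ 0.5047 -0.2676  0.1847] F [ 0.2 -0.4 -2.3]
lift t=6.7 w=0.0119 pos [ 0.5045 -0.2675  0.2986] F [ 0.  -1.1 -1. ]
above bin t=8.8 w=0.0120 pos [0.447  0.3049 0.2999] F [-0.3  0.5 -0.5]
in bin t=10.1 w=0.0120 pos [0.447  0.3058 0.1288] F [ 0.7 -0.8 -1.1]
```

View pics/m1.png

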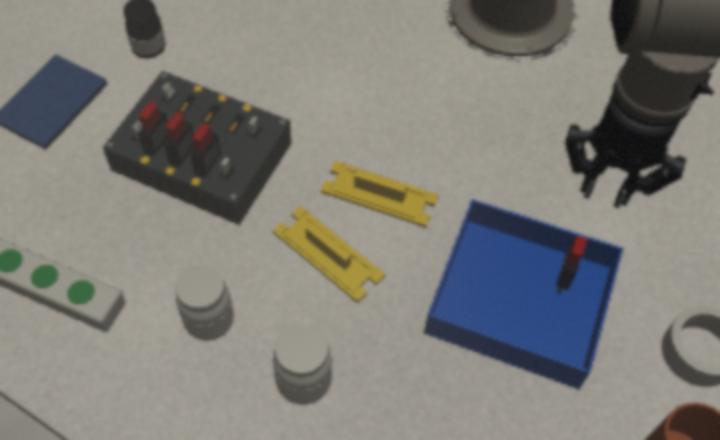

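The first module is in the bin, at about (572,265) in the crop, lying against its wall. The bank and covers haven't moved. Next are the other three.

Run:
```python
from h import *
ok=all(module(.042,y,*b) for y,b in((.044,(.045,.05)),(0,(-.045,-.05)),(-.044,(.045,-.05))))
print(ok)
p,d=optics.get_image("scene"); cv2.imwrite("pics/m4.png",cv2.resize(p[100:320,120:480,::-1],None,fx=2,fy=2))
```

```text
at t=14.3 w=0.0300 pos [ 0.5835 -0.2141  0.1428] F [0.2 0.  0.7]
gripped t=14.6 w=0.0123 pos [ 0.5836 -0.2143  0.1433] F [-0.1 -0.8  4.8]
pulled t=15.6 w=0.0124 pos [ 0.5827 -0.2138  0.1846] F [-0.8  0.7 -1.9]
lift t=16.3 w=0.0123 pos [ 0.5825 -0.2137  0.2986] F [-0.   0.3 -1.7]
above bin t=18.3 w=0.0120 pos [0.5355 0.3217 0.2999] F [-0.1 -0.5 -0.9]
in bin t=19.6 w=0.0121 pos [0.5354 0.323  0.1291] F [-0.2  0.  -2. ]
at t=23.9 w=0.0300 pos [ 0.5888 -0.2578  0.1429] F [ 0.2 -0.8  0. ]
gripped t=24.2 w=0.0120 pos [ 0.5889 -0.258   0.1433] F [-0.4  0.3  5.1]
pulled t=25.2 w=0.0123 pos [ 0.5881 -0.2575  0.1846] F [-0.5  0.1 -0.4]
lift t=26.0 w=0.0119 pos [ 0.5879 -0.2574  0.2985] F [-0.6 -0.6 -1.8]
above bin t=27.7 w=0.0119 pos [0.4662 0.2067 0.2999] F [ 0.5 -0.5 -0.5]
in bin t=29.0 w=0.0119 pos [0.4661 0.2075 0.1287] F [ 0.4  0.  -0.9]
at t=33.2 w=0.0300 pos [ 0.5941 -0.3015  0.143 ] F [-0.4  0.6  0.4]
gripped t=33.5 w=0.0123 pos [ 0.5942 -0.3017  0.1434] F [ 0.2 -0.2  6.2]
pulled t=34.5 w=0.0123 pos [ 0.5934 -0.3011  0.1846] F [-0.3 -0.1 -1.2]
lift t=35.2 w=0.0122 pos [ 0.5932 -0.301   0.2985] F [-0.2 -0.3 -1.9]
above bin t=37.1 w=0.0119 pos [0.5544 0.2236 0.2999] F [-0.1  0.2 -1.7]
in bin t=38.4 w=0.0123 pos [0.5545 0.2247 0.1289] F [-0.5  1.  -1.2]
True
```

View pics/m4.png

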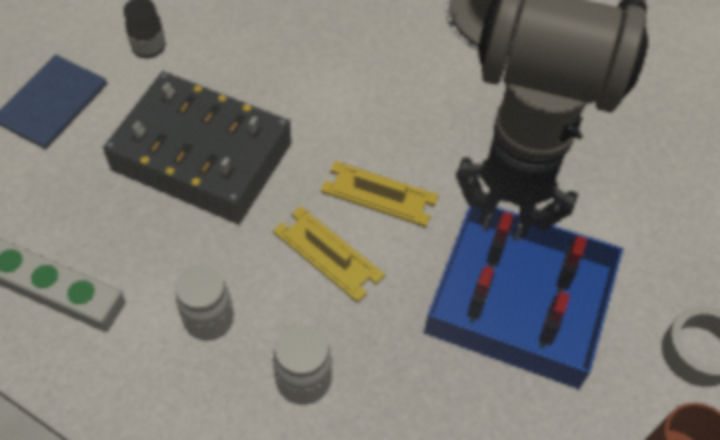

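All four modules stand in the bin, at about (500,238), (482,292), (571,262) and (555,318), and the sockets are empty. Next I'll take close wrist measurements of the bank and covers, with the tool yaw used for placing.

```bash
cat >> h.py <<'E'
from scipy.spatial.transform import Rotation as Ro
def quatc(yaw):            # jaws along a cover's x; tool x toward +y
    a=yaw+np.pi/2; return np.array([np.cos(a/2),np.sin(a/2),0,0])
def wrist():
    m=optics.camera_model("wrist"); s=r.read_state(); p,d=optics.get_image("wrist")
    T=np.eye(4); T[:3,:3]=Ro.from_quat(s["eef_rot"]).as_matrix(); T[:3,3]=s["eef_pos"]
    T=T@m["tool_from_camera"]; R=T[:3,:3].T
    return p,cloud(d,m["K"],R,-R@T[:3,3])
def comps(p,W,m,nm,minn):
    k,l,s,ce=cv2.connectedComponentsWithStats(m.astype(np.uint8))
    for i in range(1,k):
        if s[i,4]>=minn:
            q=W[l==i]; q=q[~np.isnan(q[:,2])]
            if len(q)>9: print(nm,ce[i].round(),s[i,4],"z %.4f %.4f"%tuple(np.percentile(q[:,2],[5,95])),*rect(q[:,:2]))
E
python3 - <<'E'
from h import *
q=quatc(BY); xy=BANK+rot(BY)@[0,.037]
r.reach(P(xy,.34),q); r.hold(.3); p,W=wrist(); np.savez("wb.npz",p=p,W=W); cv2.imwrite("pics/wb.png",p[:,:,::-1])
Z=W[...,2]; V=p.max(2); S=cv2.cvtColor(p,cv2.COLOR_RGB2HSV)[...,1]
comps(p,W,(V<110)&(Z>.05)&(Z<.07),"top",3000); comps(p,W,(Z>.076)&(Z<.1),"hooks",15)
q=quatc(0); r.reach(P((.521,.04),.32),q); r.hold(.3); p,W=wrist(); np.savez("wc.npz",p=p,W=W); cv2.imwrite("pics/wc.png",p[:,:,::-1])
Z=W[...,2]; hsv=cv2.cvtColor(p,cv2.COLOR_RGB2HSV); y=(hsv[...,0]>18)&(hsv[...,0]<36)&(hsv[...,1]>120)
comps(p,W,y&(Z>.033)&(Z<.05),"rib",50); comps(p,W,y&(Z<.02),"plate",300); st("")
E
```

```text
top [284. 190.] 19271 z 0.0584 0.0612 [ 548.  -263.6] [169.6 230.8] 6.8
hooks [506.  75.] 2521 z 0.0777 0.0999 [765.1 -84.8] [63.  63.4] 73.5
hooks [247. 147.] 97 z 0.0774 0.0885 [ 497.3 -193.9] [13.7  9.1] 6.5
hooks [320. 148.] 91 z 0.0778 0.0887 [ 580.2 -185. ] [13.4  9.1] 7.0
hooks [255. 265.] 38 z 0.0773 0.0878 [ 519.8 -341.5] [4.2 8.6] 13.8
hooks [312. 265.] 43 z 0.0771 0.0881 [ 593.5 -332.6] [ 4.5 10.2] 2.9
rib [334. 204.] 689 z 0.0365 0.0411 [587.2  -0. ] [79.7 14.4] 79.6
rib [206. 205.] 704 z 0.0356 0.0409 [421.4  -1.9] [14.9 79.5] 10.6
plate [332. 193.] 4053 z 0.0066 0.0117 [588.1  -0.7] [170.4  61.8] 79.7
plate [212. 195.] 4016 z 0.0063 0.0119 [421.4  -3.9] [ 62.  173.6] 11.3
 t=43.0 w=0.0297 pos [0.5212 0.0393 0.3199] F [-0.4 -0.3  0.8]
```

View pics/wb.png

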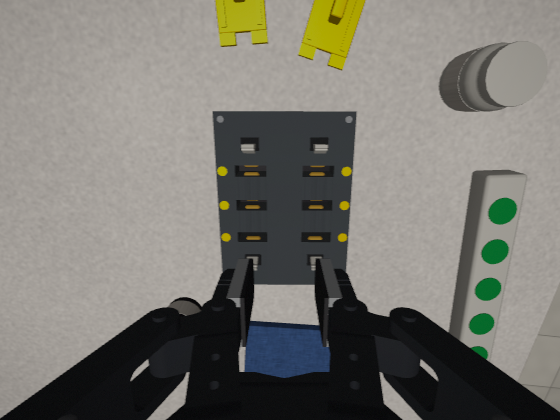

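View pics/wc.png

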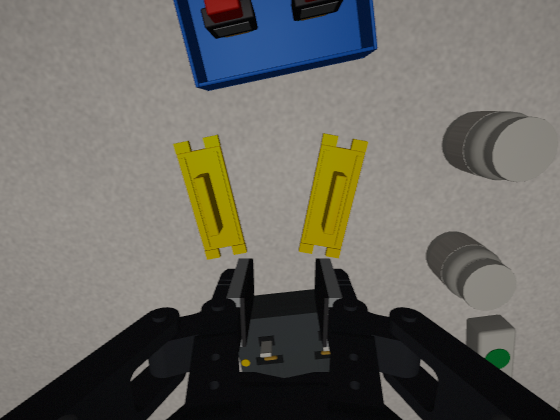

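Wrist views: the bank is at (547–548, −263) with hooks at (249,147), (320,147), (255,265) and (312,265), which fit the given bank-frame positions to about 1 mm. The left cover has been knocked about 36 mm and is now at (421,−2). The right one hasn't moved. I'll grasp the left cover, then check how it sits in the hand.

```bash
cat >> h.py <<'E'
def grab(xy,yaw):
    q=quatc(yaw); command_gripper(.04); r.reach(P(xy,.14),q)
    r.move_straight(P(xy,.039),q,speed=.1,max_force=12); st("at rib")
    command_gripper(0,force=110); st("gripped"); r.move_straight(P(xy,.25),q,speed=.15)
    return st("lifted")
def held(name):
    s=r.read_state(); p,W=wrist(); cv2.imwrite(f"pics/{name}.png",p[:,:,::-1])
    L=(W-s["eef_pos"])@Ro.from_quat(s["eef_rot"]).as_matrix()   # tool frame
    hsv=cv2.cvtColor(p,cv2.COLOR_RGB2HSV); y=(hsv[...,0]>18)&(hsv[...,0]<36)&(hsv[...,1]>120)&(np.abs(L[...,0])<.12)&(L[...,2]<.06)
    q=L[y&(L[...,2]>.02)]; q=q[~np.isnan(q[:,0])]
    print("plate pts",len(q),"tool z",np.percentile(q[:,2],[5,50,95]).round(4),rect(q[:,:2]))
    A=np.c_[q[:,:2],np.ones(len(q))]; print("plane",np.linalg.lstsq(A,q[:,2],rcond=None)[0].round(4))
    e=q[:,0].max(); print("far end x",np.percentile(q[:,0],99.5).round(4))
    for lo,hi in((.05,.065),(.073,.085)):
        b=q[(q[:,0]>lo)&(q[:,0]<hi),1]; i=np.abs(b)<.02
        print("x",lo,hi,"edges y",np.percentile(b,[.5,99.5]).round(4),"notch",b[i&(b<0)].max().round(4) if (i&(b<0)).any() else None,b[i&(b>0)].min().round(4) if (i&(b>0)).any() else None)
    b=L[y&(L[...,2]<.012)]; b=b[~np.isnan(b[:,0])]; print("rib",len(b),rect(b[:,:2]) if len(b)>5 else "")
E
python3 - <<'E'
from h import *
grab((.4212,-.0022),np.radians(11))
xy=BANK+rot(BY)@[-.042,0]
r.reach(P(xy,.25),quatc(BY)); r.hold(.3); st("hover"); held("h1")
E
```

```text
at rib t=45.2 w=0.0397 pos [ 0.4216 -0.0022  0.0394] F [-0.2  0.6 -0.4]
gripped t=45.6 w=0.0119 pos [ 0.4215 -0.0022  0.0398] F [-1.3  0.1  7.4]
lifted t=47.1 w=0.0118 pos [ 0.4208 -0.0021  0.2493] F [-0.6 -0.4 -1.6]
hover t=48.5 w=0.0119 pos [ 0.5051 -0.2668  0.2504] F [-0.6 -0.2 -2.2]
plate pts 19081 tool z [0.0285 0.0317 0.0329] (array([8.4, 1.2]), array([153.3,  60. ]), 0.1)
plane [0.0084 0.0013 0.0309]
far end x 0.0846
x 0.05 0.065 edges y [-0.0281  0.0305] notch -0.0001 0.0003
x 0.073 0.085 edges y [-0.0284  0.0309] notch -0.0088 0.011
rib 5691 (array([ 1.5, -1.2]), array([78.6, 39.1]), 16.0)
```

View pics/h1.png

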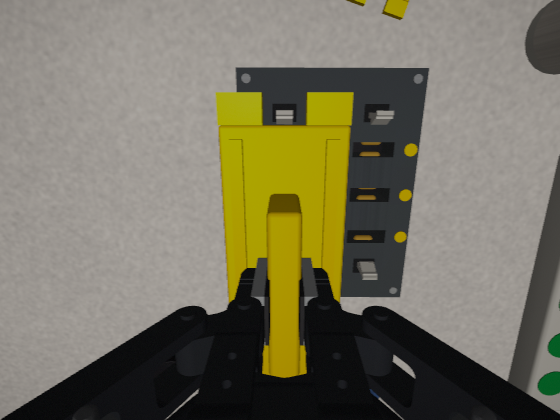

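The cover is held level and aligned: tilt 0.008, notch at −8.8 to +11 mm. The wrist camera reads about 1.2 mm high along the jaw axis, and correcting for that matches the fixed cameras. The hook at (284,114) shows through the notch. Next I'll press it down.

```bash
cat >> h.py <<'E'
BANK=np.array([.5468,-.2630]); BY=np.radians(6.88)
def press(sx,name,dz=.039):
    q=quatc(BY); xy=BANK+rot(BY)@[sx,0]; c=xy.copy()
    for z in(.16,.135,.135):
        r.move_straight(P(c,z),q,speed=.08); r.hold(.3); c=c+(xy-r.read_state()["eef_pos"][:2])
        print("err",(r.read_state()["eef_pos"][:2]-xy).round(4))
    s=st("above hooks")
    for z in(.060+dz+.003,.060+dz-.001,.060+dz-.003):
        hit=r.move_straight(P(c,z),q,speed=.03,max_force=45); s=st(f"press {z:.3f} hit={hit}")
        print("   err",(s["eef_pos"][:2]-xy).round(4),"w",s["grip_width"])
        if hit: break
def check(n):
    p,W=wrist(); np.savez(n+".npz",p=p,W=W); cv2.imwrite(f"pics/{n}.png",p[:,:,::-1]); Z=W[...,2]
    hsv=cv2.cvtColor(p,cv2.COLOR_RGB2HSV); y=(hsv[...,0]>18)&(hsv[...,0]<36)&(hsv[...,1]>120)
    comps(p,W,y&(Z>.0935)&(Z<.115),"rib",50); m=y&(Z<.085)&(Z>.05); comps(p,W,m,"plate",800)
    k,l,s,_=cv2.connectedComponentsWithStats(m.astype(np.uint8))
    for i in range(1,k):
        if s[i,4]>800:
            Q=W[l==i]; Q=Q-[*BANK,0]; A=np.c_[Q[:,:2]@rot(BY),np.ones(len(Q))]
            print("  plane (bank frame, at bank centre)",np.linalg.lstsq(A,Q[:,2],rcond=None)[0].round(4),"median z",np.median(Q[:,2]).round(4))
E
python3 - <<'E'
from h import *
press(-.042,"p1")
E
```

```text
err [ 0.0001 -0.    ]
err [ 0.0001 -0.0001]
err [-0.0002  0.0001]
above hooks t=51.5 w=0.0121 pos [ 0.5049 -0.2679  0.135 ] F [ 0.8  1.2 -1.1]
press 0.102 hit=False t=52.7 w=0.0120 pos [ 0.505  -0.268   0.1018] F [-0.3 -1.4 -1.4]
   err [-0.0001  0.0001] w 0.011966455792756599
press 0.098 hit=False t=53.0 w=0.0119 pos [ 0.5054 -0.2682  0.0997] F [-2.8  2.  12.9]
   err [ 0.0003 -0.0002] w 0.011936388070450563
press 0.096 hit=False t=53.2 w=0.0119 pos [ 0.5055 -0.2683  0.0997] F [-8.4  4.2 28.7]
   err [ 0.0004 -0.0002] w 0.011926189706650438
```

Run:
```python
from h import *
command_gripper(.04); q=quatc(BY); s=r.read_state(); r.move_straight(P(s["eef_pos"][:2],.18),q,speed=.12)
xy=BANK+rot(BY)@[0,.037]; r.reach(P(xy,.30),q); r.hold(.3); check("c1")
q=quatc(0); r.reach(P((.541,.04),.32),q); r.hold(.3); p,W=wrist()
Z=W[...,2]; hsv=cv2.cvtColor(p,cv2.COLOR_RGB2HSV); y=(hsv[...,0]>18)&(hsv[...,0]<36)&(hsv[...,1]>120)
comps(p,W,y&(Z>.033)&(Z<.05),"rib",50); comps(p,W,y&(Z<.02),"plate",300); st("")
```

```text
rib [245. 223.] 992 z 0.0977 0.1010 [ 506.2 -267.4] [14.4 79.4] 6.5
plate [248. 204.] 5920 z 0.0615 0.0716 [ 501.  -270.8] [ 72.4 174.2] 6.8
  plane (bank frame, at bank centre) [0.0149 0.001  0.0688] median z 0.068
rib [319. 204.] 678 z 0.0372 0.0410 [ 5.871e+02 -1.000e-01] [79.5 14.2] 79.7
plate [317. 193.] 4087 z 0.0065 0.0116 [587.8  -1.1] [171.3  61.5] 79.8
 t=56.8 w=0.0401 pos [0.5411 0.0393 0.3198] F [ 0.4 -0.1 -0.2]
```

View pics/c1.png

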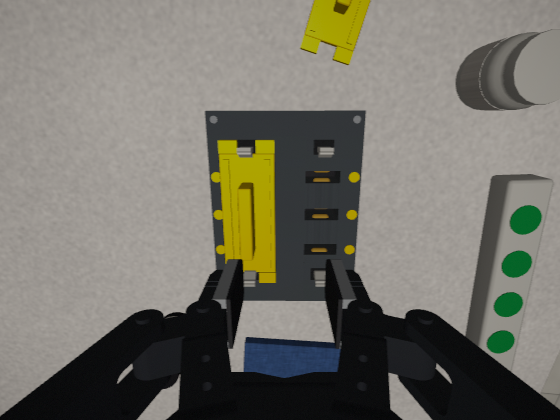

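The first cover lies flush: plate top at 68 mm, rib at (505,−267) after correction, hook heads over it at (245,150) and (250,278). The second cover hasn't moved. Its turn.

Run:
```python
from h import *
s=grab((.5862,-.0006),np.radians(-10.25))
if s["grip_width"]>.008:
    xy=BANK+rot(BY)@[.042,0]
    r.reach(P(xy,.25),quatc(BY)); r.hold(.3); st("hover"); held("h2")
```

```text
at rib t=59.0 w=0.0397 pos [ 0.5867 -0.0006  0.0397] F [-0.2 -0.2 -0.3]
gripped t=59.3 w=0.0120 pos [ 0.5867 -0.0006  0.0399] F [-0.5  0.2  5.5]
lifted t=60.9 w=0.0120 pos [ 0.5858 -0.0006  0.249 ] F [ 0.6  0.4 -2.1]
hover t=62.2 w=0.0117 pos [ 0.5888 -0.2568  0.2502] F [-0.5  0.9 -2.3]
plate pts 19161 tool z [0.0286 0.0319 0.0331] (array([8.1, 0.9]), array([154.3,  60.5]), 0.1)
plane [0.0088 0.0012 0.0311]
far end x 0.0847
x 0.05 0.065 edges y [-0.0285  0.0305] notch -0.0001 0.0003
x 0.073 0.085 edges y [-0.0288  0.0308] notch -0.0089 0.011
rib 5674 (array([ 1.7, -1.1]), array([78.4, 39.1]), 16.4)
```

The grasp reads the same as the first one, so I'll press this cover the same way, release it and check.

Run:
```python
from h import *
press(.042,"p2")
command_gripper(.04); q=quatc(BY); s=r.read_state(); r.move_straight(P(s["eef_pos"][:2],.18),q,speed=.12)
xy=BANK+rot(BY)@[0,.037]; r.reach(P(xy,.30),q); r.hold(.3); check("c2"); 
r.reach(P((.40,.05),.30),quatc(0)); r.hold(.3); st("clear")
for n in("scene","side"):
    p,d=optics.get_image(n); m=optics.camera_model(n); cv2.imwrite(f"pics/{n}F.png",p[:,:,::-1])
    W=cloud(d,m["K"],m["R"],m["t"]); Z=W[...,2]; hsv=cv2.cvtColor(p,cv2.COLOR_RGB2HSV)
    y=(hsv[...,0]>20)&(hsv[...,0]<35)&(hsv[...,1]>150)&(hsv[...,2]>100)
    comps(p,W,y&(Z>.0935)&(Z<.115),n+" rib",30); m=y&(Z>.05)&(Z<.085); comps(p,W,m,n+" plate",200)
    rd=((hsv[...,0]<8)|(hsv[...,0]>172))&(hsv[...,1]>150)&(W[...,1]>.13)&(W[...,1]<.4)&(W[...,0]<.65); comps(p,W,rd,n+" red",10)
print("seats",[(BANK+rot(BY)@[x,0]).round(4) for x in(-.042,.042)])
```

```text
err [ 0.0001 -0.    ]
err [ 0.0001 -0.0001]
err [-0.0002  0.0001]
above hooks t=65.1 w=0.0122 pos [ 0.5883 -0.2579  0.135 ] F [-0.7  0.7 -2.3]
press 0.102 hit=False t=66.4 w=0.0119 pos [ 0.5879 -0.2576  0.101 ] F [ 0.4 -0.2 -6.4]
   err [-0.0006  0.0004] w 0.011934221814073918
press 0.098 hit=False t=66.7 w=0.0119 pos [ 0.5886 -0.2579  0.0999] F [-4.6  2.1  9.4]
   err [0.0001 0.    ] w 0.011869481933888534
press 0.096 hit=False t=66.9 w=0.0118 pos [ 0.5886 -0.2579  0.0999] F [-9.   4.8 21.2]
   err [0.0001 0.    ] w 0.011788147876599068
rib [244. 223.] 998 z 0.0977 0.1010 [ 506.3 -267.8] [14.2 80. ] 6.8
rib [324. 223.] 992 z 0.0978 0.1010 [ 589.3 -257. ] [14.2 78.9] 6.9
plate [322. 203.] 5948 z 0.0611 0.0717 [ 595.6 -258.8] [ 71.9 173.9] 6.9
plate [248. 204.] 5943 z 0.0614 0.0716 [ 501.2 -271.1] [ 72.2 175.2] 6.8
  plane (bank frame, at bank centre) [-0.0365  0.0005  0.0697] median z 0.0681
  plane (bank frame, at bank centre) [ 0.0155 -0.0001  0.0688] median z 0.0681
clear t=70.6 w=0.0403 pos [0.4004 0.0495 0.2998] F [ 0.7  0.3 -0.7]
scene rib [224. 149.] 111 z 0.0958 0.1026 [ 505.
[... 417 characters left out ...]
38.] 33 z 0.1090 0.1150 [554.7 223.8] [26.   9.5] 8.5
scene red [400. 251.] 43 z 0.1080 0.1152 [535.8 321.1] [25.5 11.2] 10.1
side rib [333. 275.] 163 z 0.0980 0.1026 [ 588.7 -257.9] [14.8 79.2] 7.0
side rib [306. 293.] 179 z 0.0980 0.1020 [ 505.3 -267.8] [13.5 79.5] 6.4
side plate [333. 285.] 1031 z 0.0654 0.0724 [ 593.  -257.7] [ 70.3 170.3] 6.8
side plate [306. 303.] 1221 z 0.0650 0.0723 [ 500.  -268.9] [ 70.2 170.2] 7.1
side red [194. 156.] 39 z 0.0828 0.1113 [454.2 301.7] [15.5  7.2] 24.6
side red [234. 161.] 94 z 0.0818 0.1138 [558.2 222. ] [37.3 14. ] 14.3
side red [210. 174.] 90 z 0.0833 0.1131 [468.  203.1] [33.6 12.6] 7.8
seats [array([ 0.5051, -0.268 ]), array([ 0.5885, -0.258 ])]
```

View pics/c2.png

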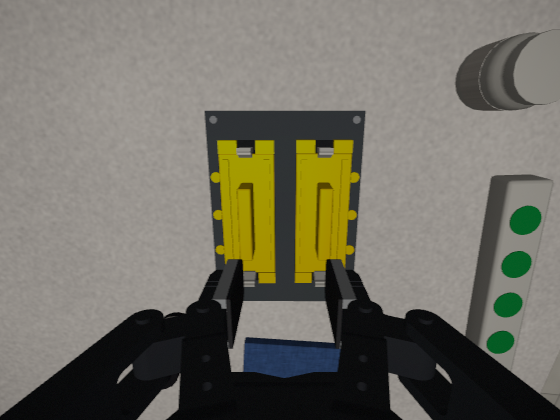

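View pics/sideF.png

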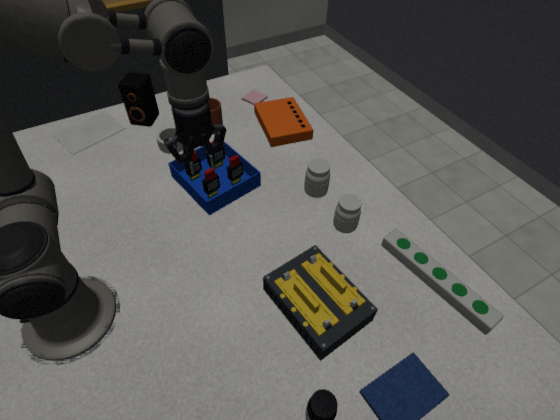

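Both covers look seated. The fitted x-slopes are probably skewed by the bank's yellow dots, so I'll refit without them from the saved frame.

Run:
```python
from h import *
z=np.load("c2.npz"); W=z["W"]; hsv=cv2.cvtColor(z["p"],cv2.COLOR_RGB2HSV); y=(hsv[...,0]>18)&(hsv[...,0]<36)&(hsv[...,1]>120)
Q=W[y]; Q=Q[~np.isnan(Q[:,2])]; L=(Q[:,:2]-BANK-[.0012,0])@rot(BY)
for sx in(-.042,.042):
    dx=L[:,0]-sx; m=(abs(dx)<.027)&(abs(dx)>.012)&(abs(L[:,1])<.083)&(Q[:,2]<.078)
    for n,f in(("-x",dx<0),("+x",dx>0),("-y",L[:,1]<-.045),("+y",L[:,1]>.06)): print(sx,n,np.median(Q[m&f,2]).round(4),(m&f).sum())
    print(" slope",np.linalg.lstsq(np.c_[L[m],np.ones(m.sum())],Q[m,2],rcond=None)[0].round(4))
```

```text
-0.042 -x 0.0685 1554
-0.042 +x 0.0683 1837
-0.042 -y 0.0683 410
-0.042 +y 0.068 619
 slope [-0.0035 -0.0037  0.0688]
0.042 -x 0.0683 1844
0.042 +x 0.0685 1576
0.042 -y 0.0682 433
0.042 +y 0.068 618
 slope [ 0.0039 -0.003   0.0688]
```

Both are level and flush to within 0.5 mm, and the arm is clear. Handing in.

```bash
python3 -c "
from h import *
r.finish_job(); st('done')"
```

```text
the job is handed in; nothing more can be done
the job is handed in; nothing more can be done
```

The job is handed in. All four dead modules are in the blue bin, and one yellow cover is pressed home on each socket row. The work took about 71 s of the 210 s allowed, and the handover itself gave no verdict.

- **Modules:** all four stand upright near the four quarters of the bin. In the last scene picture their handle tops are about 112 mm above the table, so their origins are at about 32 mm against the 90 mm limit.
- **Covers:** both ribs are within about 1.5 mm of the estimated seats in every camera view. The plate tops are at 68.0–68.5 mm (68 is flush), tilt is under 0.006 rad, and yaw is within about 0.01 rad of the bank in the wrist view. I couldn't read the hook angles directly, but the pictures show the hook heads over both covers.
- **Knocked cover:** one cover was moved about 36 mm during the run. I found it again with the wrist camera before grasping it.
- **Bystanders:** jars, notebook, mug and tape stand as before in the last side picture, though the arm partly hides the mug and tape. The gripper was clear of everything when I handed in.
- **Readings that disagreed:**
  - The wrist camera read about 1.2 mm off along the jaw axis, which I corrected using the first cover in the gripper.
  - A first tilt fit was off because it included the bank's yellow dots, so I refitted without them.

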